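Set the die's preload adjuster four clicks up and lock it

ROBOT

A 6-joint arm with a two-finger parallel gripper is mounted at the origin on the work surface. World frame = base frame: x ahead of the robot, y to its left, z up, the work surface at z = 0. Lengths are in mm, angles in rad, forces in N, time in s.
With the tool pointing down it reaches from about 300 to 775 mm from the base axis. Payload 14.6 kg.
Tool frame: the origin (TCP) lies midway between the tips of the shut fingers; the grasp point (between the pads) lies 19 mm behind it (grip_depth is the distance from the TCP to the grasp point, in mm); z points along the fingers, y is the direction in which the jaws open and shut (so a half turn about z gives the same grasp; the last joint's range is limited). The gripper opens to 94 mm and grips with 3 to 60 N. Pads are 16 mm wide; open, the fingers measure 119 mm over their backs; the gripper's body (75 mm by 177 mm) begins 78 mm behind the grasp point.
Start: joints at [1.12, 0.3, 1.521, -0, 1.321, -0.067], TCP at [205.942, 509.977, 205.446] pointing down, gripper open.
Joint ranges: [-3.03, 3.03], [-0.79, 2.21], [0.23, 2.52], [-1.04, 4.18], [0, 3.07], [-2.55, 2.55]. Speed limits (rad/s): [2.22, 2.22, 2.57, 3.14, 3.14, 3.14].

INTERFACE

Orientations are given as [roll, pitch, yaw] about the fixed x, y, z axes, in that order (R = Rz(yaw) Ry(pitch) Rx(roll)).
In Python, from cell import read_state, camera, camera_info, sign_off, grip_depth gives the robot as it stands.
- The arm moves only by the tool drive_tool, never from a script. Its argument "motion" is one flat list of numbers, 4 for each row, row after row: the shift along the tool's x, y, z in mm, then the turn about the tool's z in rad. A call has 1 to 8 rows; each row shifts and turns the pose as measured when the row begins, along the tool's axes as they then stand; what a row does not reach is not made up. A row lasts 1/12 s, in which the tool goes at most 41.7 mm and 7.16 degrees, less where a joint would pass 70% of its speed; a pose out of reach is approached as far as the arm can. A call is refused whole if a number of a shift passes 41.7 or a number of a turn 0.125, either way. A call with a gripper value outside its range is refused whole. "jaw" is the closure, from 0 (fully open) to 1 (shut), set as the call begins (left out, the last holds). The fingers move at their own pace and stop on an object; "grip_force" is the grip in N (left out, the last holds). Time passes only in rows, so rows that do not move let the fingers close. It gives the time, the measured TCP pose, the force and the opening at its end, in the units of the state.
- read_state(): the state, without advancing time (a new reading comes with each control period).
- camera(name): name is "side" or "top"; returns the picture (384x512x3 uint8, red, green, blue); there is no depth.
- camera_info(name): a dict with "fovy" (degrees; the focal length in pixels is half the picture's height over the tangent of half this angle, whatever the lens; pixels are square), "cx", "cy" (the principal point, pixels), "camera_from_world" (4x4, takes a point from world to camera coordinates). Camera axes: x right, y up, looking along -z (the intrinsics and any distortion apply to the point x, -y, -z); pixel columns grow to the right and rows downward; lengths in mm; the calibration is good to about 2 mm. A picture is of the moment at which its call begins. camera_info takes no time and is no camera call.
- sign_off(): hands the job in, once; it reports no verdict.
The state is a dict: "clock": time; "joints": joint angles; "qd": joint speeds; "effort": joint torques, N m; "eef_pos": TCP position; "eef_rot": TCP orientation; "wrist_force": force on the tool from outside, world axes, zero at the start; "moment": the same for the moment, N m; "finger_gap": finger opening in mm.
Only numpy, scipy, OpenCV 4.12 (cv2) and the standard library are available. Lean on these libraries where they do the work, as an engineer would, in place of code of your own. Each camera call takes 0.05 s, during which the arm holds its last target. There are 200 camera calls.

TASK

With a fingertip, push the red lug on the black click-stop dial of the die plate around clockwise (seen from above) by exactly four clicks from where it stands, without ever going on towards a fifth click. Then push the yellow lock slide fully home against its stop, and take the hand away. Only push with the outside of the fingers: do not pinch the lug or the slide, and leave everything else on the bench where it is.

Things in the scene. Friction and masses are not known exactly. Their poses are not given: they have to be found in the camera images.
- die: bright steel die plate, 300 (x) by 240 (y) by 30 mm, bolted to the bench; origin at the centre of its underside, z up. On it: in the middle a round aluminium bezel (radius 64, top 44 mm above the bench) with 12 black tick marks 30 degrees apart, carrying the dial; two steel guide posts (radius 17, top 105 mm above the bench) at x = 125, y = +95 and -95 mm; and along its -y side the track of the lock slide
- dial_center (a point): point on the dial's upright axis, on the dial's flat top face, 60 mm above the bench; axes as die
- lug (a point): centre of the red upright lug on the dial, 38 mm from the dial's axis: radius 7 mm, from 60 to 88 mm above the bench (this point is at 74 mm). The dial is a black disc of radius 50 mm, its top face 60 mm above the bench, with a white line from its centre to the lug. At the start the lug stands 100 degrees counter-clockwise (seen from above) from the die plate's x axis; room for a finger is free all round the lug
- dial (a joint): angle of the dial, rad, 0 at the start and growing clockwise seen from above. It clicks every 0.5236 rad (30 degrees, 12 clicks a turn) with a spring-like detent: pushing the lug takes up to about 3 to 5 N when pushed squarely (8 N or so obliquely), felt most a quarter of the way between two clicks and fading to the crest half-way; past the crest the dial snaps ahead of the finger to the next click by itself and rests there. Four clicks are 2.094 rad
- fin (a point): centre of the yellow upright fin of the lock slide: 10 mm thick (die x), 24 mm wide (die y), its foot at 46 and its top at 76 mm above the bench (this point is at 64 mm); axes as die. The slide runs straight along the die plate's +x axis (away from the robot) on a track beside the dial, 97 mm to the -y side of the dial axis, with free room behind and above it; about 1.5 to 3 N moves it and it stays where it is left
- lock (a joint): travel of the lock slide, m, along the die plate's +x: 0 to 0.006 at the start (open), 0.040 fully home against its stop
- cage_mid (a point): loose brass ball cage, a tube of outer radius 18 (with its balls) and height 50 mm standing on the die plate; its centre
- punch_mid (a point): loose steel punch, radius 12, 45 mm tall, standing on the die plate; its centre
- spray_mid (a point): loose spray can, radius 33, 200 mm tall; its centre
- parallel: loose ground steel bar 150 by 30 by 20 mm; origin at the centre of its underside
- driver: loose screwdriver with red handle lying on the bench, 200 mm long, 26 mm thick; origin under its middle
- grease: loose white jar, radius 35, 80 mm tall; origin at the centre of its underside

How it is judged (in metres and radians):
On the way, in this order (a step that is already met when the one before it is completed fails the run):
1. the dial has been pushed round to its fourth click and rests there, the lock still open (value of joint dial between 1.9644 and 2.2244 rad and value of joint lock below 0.012 m and velocity of joint dial between -0.2 and 0.2 rad/s), for 0.2 s.
2. the lock slide has been pushed home (value of joint lock above 0.037 m), for 0.1 s.
At the end, for the whole second after the job is handed in: the dial rests on the fourth click clockwise from its start (2.094 rad, within 0.13 rad) and the lock slide is home (0.036 m or more of its 0.040 m) (value of joint dial between 1.9644 and 2.2244 rad and value of joint lock above 0.036 m); the robot touches nothing.
It fails at once if the dial is turned past the crest beyond the fourth click (about 4.5 clicks) (value of joint dial above 2.3562 rad).
It fails at once if the dial is turned backwards by half a click (value of joint dial below -0.2618 rad).
It fails at once if the lock slide is pushed in before the dial stands on its fourth click (value of joint lock above 0.015 m and value of joint dial below 1.8944 rad).
It fails at once if the lug or the fin of the lock slide is taken between the fingers ((horizontal distance between the grasp point and lug below 0.008 m and z of the grasp point in the frame of lug below 0.026 m) or (horizontal distance between the grasp point and fin below 0.006 m and z of the grasp point in the frame of fin below 0.024 m)).
It fails at once if something loose on the bench is shifted by more than 20 mm or lifted (distance of any of cage_mid, punch_mid, spray_mid, parallel, driver, grease from where it was at the start of the episode above 0.02 m).
It also fails if it takes over 64 s, if anything falls off the work surface, if the arm or the gripper's body presses on something with over 40 N, if the wrist force passes 120 N, or if a joint passes its speed limit or range.

## Working session

There is one attempt and no reset: what is moved stays moved. The work goes in short steps, Python scripts to look and compute and a tool call to move; the robot and the scene stay as the last step left them, time stands still between calls to the robot, and variables do not carry over. Pictures are saved under pics/ and viewed, on a budget of 10 in all, crops included, one or two more only if the job needs it, and the job is handed in when it is done.

Besides the shell and the picture viewer there is one more tool, called after "Request:" by a JSON object that holds its "api" and its "payload". drive_tool: Moves the arm, as the interface text tells. Its arguments: {"type":"object","properties":{"motion":{"type":"array","items":{"type":"number"}},"jaw":{"type":"number"},"grip_force":{"type":"number"}},"required":["motion"]}

```bash
mkdir -p pics; python3 - <<'E'
from cell import *
import cv2
for n in("top","side"):
    cv2.imwrite(f"pics/{n}0.png",camera(n)[:,:,::-1]); i=camera_info(n); print(n,i)
print(read_state(), grip_depth)
E
```

```text
top {'fovy': 57.99556502575844, 'cx': 249.53120092781677, 'cy': 190.51411225367255, 'camera_from_world': array([[ 9.26149004e-02, -9.95701987e-01, -1.81886020e-04,
        -4.10650459e+01],
       [ 9.72197030e-01,  9.03891346e-02,  2.16015601e-01,
        -4.92107503e+02],
       [-2.15070722e-01, -2.01830924e-02,  9.76389895e-01,
        -1.00761867e+03],
       [ 0.00000000e+00,  0.00000000e+00,  0.00000000e+00,
         1.00000000e+00]])}
side {'fovy': 51.89747030463434, 'cx': 255.5817953761951, 'cy': 192.0528084318285, 'camera_from_world': array([[-9.96382442e-01, -8.44748368e-02, -9.27530702e-03,
         4.80833019e+02],
       [ 4.98017396e-02, -6.68853589e-01,  7.41724115e-01,
        -8.03220935e+01],
       [-6.88608460e-02,  7.38578959e-01,  6.70640966e-01,
        -1.10914951e+03],
       [ 0.00000000e+00,  0.00000000e+00,  0.00000000e+00,
         1.00000000e+00]])}
{'clock': 0.1, 'joints': array([ 1.12042289e+00,  3.00393558e-01,  1.52151447e+00,  1.39315983e-05,
        1.32073804e+00, -6.65967054e-02]), 'qd': array([-3.04162755e-04, -2.54213861e-03,  4.70468184e-04,  5.19114228e-04,
        2.62348439e-05, -2.89593997e-05]), 'effort': array([ 8.40295779e-04, -5.32649946e+01, -3.53281474e+01,  7.08629144e-02,
        2.35951989e-02, -1.16098363e-04]), 'eef_pos': array([205.8250509 , 509.77229005, 204.95705338]), 'eef_rot': array([-3.14054248e+00, -8.35664777e-05,  2.75781242e+00]), 'wrist_force': array([-0.38081168,  0.03355236, -0.09747575]), 'moment': array([ 0.07563999, -0.04105682, -0.04264167]), 'finger_gap': 94.15024054602048} 18.8
```

View pics/top0.png

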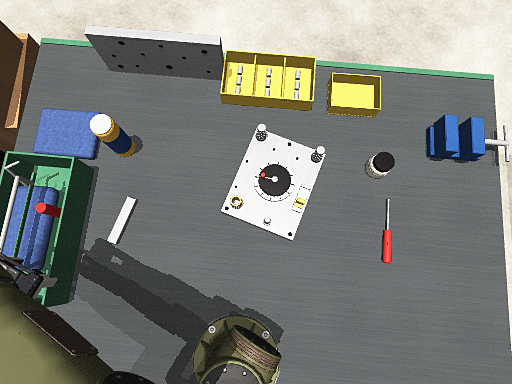

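View pics/side0.png

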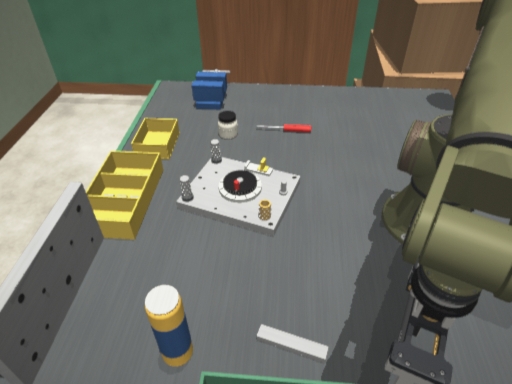

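```bash
python3 - <<'E'
import cv2
for n,x0,y0,w,h,s in(("top",215,120,125,125,4.8),("side",175,135,130,100,6)):
    a=cv2.imread(f"pics/{n}0.png")[y0:y0+h,x0:x0+w]
    a=cv2.resize(a,None,fx=s,fy=s,interpolation=cv2.INTER_CUBIC)
    for v in range(x0//10*10+10,x0+w,10):
        p=int((v-x0+.5)*s); cv2.line(a,(p,0),(p,8),(0,0,255),1); cv2.putText(a,str(v),(p-10,20),0,.35,(0,0,255))
    for v in range(y0//10*10+10,y0+h,10):
        p=int((v-y0+.5)*s); cv2.line(a,(0,p),(8,p),(0,0,255),1); cv2.putText(a,str(v),(10,p+4),0,.35,(0,0,255))
    cv2.imwrite(f"pics/{n}0c.png",a)
E
```

```text
(no output)
```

View pics/top0c.png

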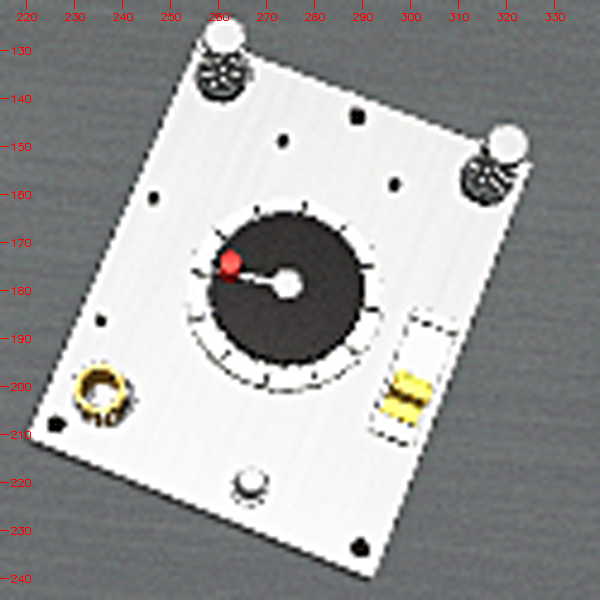

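View pics/side0c.png

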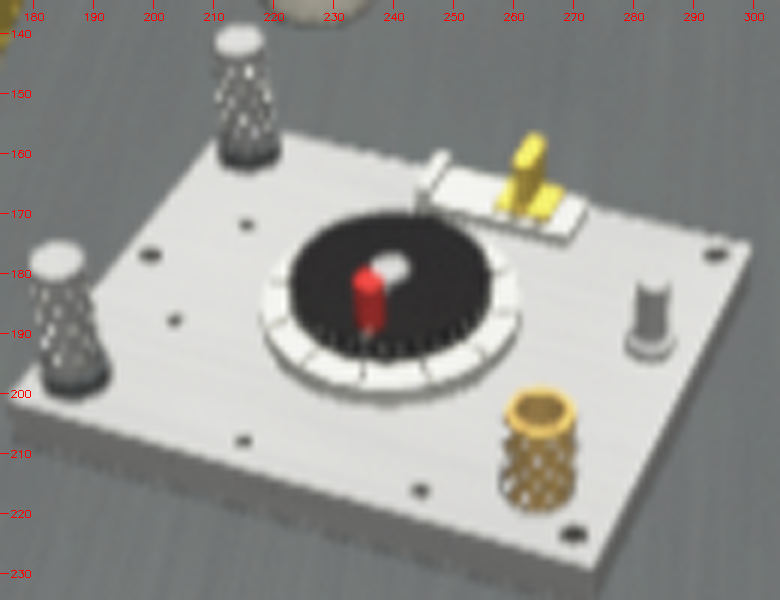

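```bash
cat >geo.py <<'E'
import numpy as np
from cell import camera_info
I={n:camera_info(n) for n in("top","side")}
def proj(n,p):
    i=I[n]; q=i["camera_from_world"]@np.append(p,1); f=192/np.tan(np.radians(i["fovy"]/2))
    return np.array([i["cx"]+f*q[0]/-q[2], i["cy"]-f*q[1]/-q[2]])
def pix(n,c):
    x0,y0,s=(215,120,4.8) if n=="top" else (175,135,6)
    return np.array(c)/s+[x0-.5,y0-.5]
def W(d,p):
    c,s=np.cos(d[2]),np.sin(d[2]); return np.array([d[0]+c*p[0]-s*p[1],d[1]+s*p[0]+c*p[1],p[2]])
E
python3 - <<'E'
from geo import *
from scipy.optimize import least_squares
a=np.radians(100)
L=(38*np.cos(a),38*np.sin(a),88)
O=[("top",(125,95,105),(225,37)),("top",(125,-95,105),(508,145)),("top",(0,0,60),(286.5,288)),("top",L,(230,260)),
("top",(-150,120,30),(30,438)),("top",(-150,-120,30),(373,577)),("top",(150,-120,30),(532,165)),
("side",(125,-95,105),(241,38)),("side",(125,95,105),(57,258)),("side",(0,0,60),(391,287)),("side",L,(368,272)),
("side",(-150,120,30),(595,570)),("side",(-150,-120,30),(750,243)),("side",(150,120,30),(10,403))]
def R(v,per=0):
    r=np.array([proj(n,W(v,p))-pix(n,c) for n,p,c in O]); return r if per else r.ravel()
for s in("top","side",""):
    OO=O; O=[o for o in OO if s in o[0]]
    f=least_squares(R,[500,0,-.4],loss="soft_l1"); print(s,f.x); print(R(f.x,1).round(1).tolist()); O=OO
d=f.x; np.save("die.npy",d)
g=least_squares(lambda t:np.append(proj("side",W(d,(t[0],t[1],76)))-pix("side",(533,137)),proj("top",W(d,(t[0],t[1],76)))-pix("top",(408,382))),[-30,-97]); print("fin",g.x,g.fun)
for z,n,c in((88,"top",(230,260)),(80,"top",(102,390)),(75,"top",(252,475)),(88,"side",(368,272)),(80,"side",(540,410)),(75,"side",(653,284))):
    g=least_squares(lambda t:proj(n,W(d,(t[0],t[1],z)))-pix(n,c),[0,0]); print(n,c,g.x)
E
```

```text
top [ 5.35088440e+02 -6.79954758e+01 -2.97478260e-01]
[[-0.0, -0.2], [-0.1, -0.1], [0.2, -0.4], [0.2, 0.5], [-0.9, -0.1], [0.2, 0.7], [0.3, -0.5]]
side [ 5.34537975e+02 -6.61437097e+01 -2.95041322e-01]
[[-0.3, 0.3], [0.0, 0.4], [-0.1, -2.3], [0.3, 1.3], [0.1, -0.4], [0.7, 0.3], [-0.7, -0.6]]
 [ 5.34845307e+02 -6.75501937e+01 -2.96347277e-01]
[[-0.2, -0.1], [-0.2, -0.1], [0.0, -0.3], [0.0, 0.6], [-1.0, 0.1], [0.1, 0.8], [0.1, -0.5], [-0.3, -0.0], [0.0, 0.0], [-0.1, -2.6], [0.2, 0.9], [-0.1, -0.8], [0.6, 0.1], [-0.7, -1.0]]
fin [-34.14892975 -96.66029954] [-1.00110421  1.8852711   1.10276738  0.98459699]
top (230, 260) [-4.89992004 38.11067636]
top (102, 390) [-110.00873764   80.92222025]
top (252, 475) [-123.23834796  -24.36507825]
side (368, 272) [-4.46248887 33.96752011]
side (540, 410) [-110.23978673   84.50164354]
side (653, 284) [-127.55021874  -20.7548851 ]
```

```bash
cat >plan.py <<'E'
import sys
from geo import *
from cell import read_state
d=np.load("die.npy")
def rel(die_xy): return W(d,(*die_xy,0))[:2]
def plan(t,yaw,step=38,dt=.12,n=8):
    s=read_state(); p=s["eef_pos"].copy(); y=s["eef_rot"][2]; out=[]
    print("now",p.round(1),round(y,3),"F",s["wrist_force"].round(1),"clock",s["clock"],"gap",s["finger_gap"])
    for k in range(n):
        v=np.array(t)-p; a=(yaw-y+np.pi)%(2*np.pi)-np.pi; L=np.linalg.norm(v)
        if L<.3 and abs(a)<.004: break
        v*=min(1,step/max(L,1e-9)); a=np.clip(a,-dt,dt); c,q=np.cos(y),np.sin(y)
        out+=[round(c*v[0]+q*v[1],1),round(q*v[0]-c*v[1],1),round(-v[2],1),round(-a,3)]; p=p+v; y+=a
    print(out,"left",(np.array(t)-p).round(1))
def arc(th,R,z,**k):  # finger at die angle th (deg), tool -x clockwise-tangential
    a=np.radians(th); xy=rel((R*np.cos(a),R*np.sin(a))); plan((*xy,z),a+d[2]+np.pi/2,**k)
E
python3 -c "
from plan import *
arc(138,35,180,n=16)"
```

```text
now [205.8 509.8 205. ] 2.758 F [-0.4  0.  -0.1] clock 0.1 gap 94.15024054602048
[np.float64(-29.8), np.float64(-23.6), np.float64(1.5), np.float64(-0.12), np.float64(-26.7), np.float64(-27.0), np.float64(1.5), np.float64(-0.12), np.float64(-23.3), np.float64(-30.0), np.float64(1.5), np.float64(-0.12), np.float64(-19.5), np.float64(-32.6), np.float64(1.5), np.float64(-0.12), np.float64(-15.5), np.float64(-34.7), np.float64(1.5), np.float64(-0.12), np.float64(-11.2), np.float64(-36.3), np.float64(1.5), np.float64(-0.12), np.float64(-6.8), np.float64(-37.4), np.float64(1.5), np.float64(-0.12), np.float64(-2.3), np.float64(-37.9), np.float64(1.5), np.float64(-0.085), np.float64(0.9), np.float64(-38.0), np.float64(1.5), np.float64(-0.0), np.float64(0.9), np.float64(-38.0), np.float64(1.5), np.float64(-0.0), np.float64(0.9), np.float64(-38.0), np.float64(1.5), np.float64(-0.0), np.float64(0.9), np.float64(-38.0), np.float64(1.5), np.float64(-0.0), np.float64(0.9), np.float64(-38.0), np.float64(1.5), np.float64(-0.0), np.float64(0.9), np.float64(-38.0), np.float64(1.5), np.float64(-0.0), np.float64(0.9), np.float64(-38.0), np.float64(1.5), np.float64(-0.0), np.float64(0.9), np.float64(-38.0), np.float64(1.5), np.float64(-0.0)] left [ 10.9 -19.1  -0.9]
```

Request:
{"api": "drive_tool", "payload": {"motion": [-30,-23.5,1.5,-0.12,-26.5,-27,1.5,-0.12,-23.5,-30,1.5,-0.12,-19.5,-32.5,1.5,-0.12,-15.5,-34.5,1.5,-0.12,-11,-36.5,1.5,-0.12,-7,-37.5,1.5,-0.12,-2.5,-38,1.5,-0.085], "jaw": 1, "grip_force": 20}}

```text
clock: 0.77
eef_pos: [344.7, 254.7, 190.9]
eef_rot: [-3.14, -0.005, -2.631]
wrist_force: [1.0, 0.7, 0.5]
finger_gap: 44.2
```

```bash
sed -i 's/print(out,/print([float(o) for o in out],/' plan.py; python3 -c "
from plan import *
arc(138,35,180)"
```

```text
now [344.7 254.7 190.9] -2.631 F [1.  0.7 0.5] clock 0.7667 gap 44.19122322274713
[-0.8, -38.0, 1.2, -0.03, 0.3, -38.0, 1.2, -0.0, 0.3, -38.0, 1.2, -0.0, 0.3, -38.0, 1.2, -0.0, 0.3, -38.0, 1.2, -0.0, 0.3, -38.0, 1.2, -0.0, 0.3, -38.0, 1.2, -0.0, 0.3, -38.0, 1.2, -0.0] left [ 17.9 -30.4  -1.1]
```

Request:
{"api": "drive_tool", "payload": {"motion": [-1,-38,1,-0.03,0.3,-38,1,0,0.3,-38,1,0,0.3,-38,1,0,0.3,-38,1,0,0.3,-38,1,0,0.3,-38,1,0,0.3,-34,1,0]}}

```text
clock: 1.43
eef_pos: [502.6, -18.0, 182.3]
eef_rot: [-3.141, -0.005, -2.591]
wrist_force: [0.4, 0.5, 0.4]
finger_gap: 0.6
```

```bash
python3 -c "
from plan import *
arc(138,35,110)"
```

```text
now [502.6 -18.  182.3] -2.591 F [0.4 0.5 0.4] clock 1.4333 gap 0.5563562283506486
[-0.9, -12.0, 36.0, 0.009, -1.0, -12.0, 36.0, -0.0] left [ 0.  -0.1 -0.2]
```

Request:
{"api": "drive_tool", "payload": {"motion": [-1,-12,35,0.009,-1,-12,35,0,0,0,0,0,0,0,0,0]}}

```text
clock: 1.77
eef_pos: [519.4, -45.2, 110.0]
eef_rot: [-3.14, -0.005, -2.608]
wrist_force: [0.5, 0.1, 0.7]
finger_gap: 0.9
```

```bash
python3 - <<'E'
from plan import *
from cell import camera
import cv2
arc(138,35,68)
a=camera("side")[110:235,165:320,::-1]; b=camera("top")[110:240,210:345,::-1]
a=cv2.resize(a,(400,323),interpolation=2); b=cv2.resize(b,(336,323),interpolation=2)
cv2.imwrite("pics/a1.png",cv2.hconcat([a,b]))
E
```

```text
now [519.4 -45.2 110. ] -2.608 F [0.5 0.1 0.7] clock 1.7667 gap 0.8858948502509482
[-1.5, 7.0, 37.3, -0.008, -0.2, 0.9, 4.6, -0.0] left [0. 0. 0.]
```

View pics/a1.png

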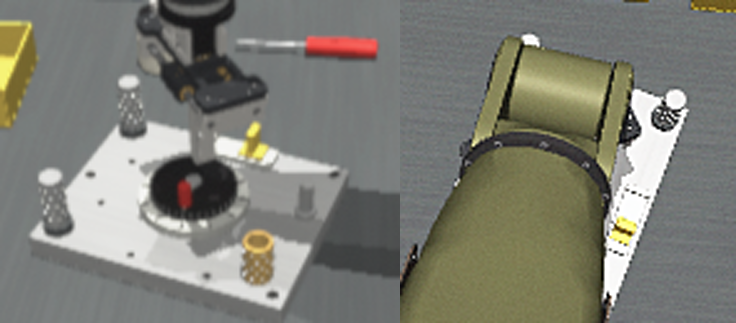

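Request:
{"api": "drive_tool", "payload": {"motion": [-1.5,8,0,-0.008,0,0,0,0,0,0,20,0,0,0,20,0,0,0,0,0,0,0,0,0]}}

```text
clock: 2.37
eef_pos: [519.2, -32.1, 79.5]
eef_rot: [-3.13, 0.007, -2.591]
wrist_force: [-0.0, -0.3, -0.4]
finger_gap: 0.5
```

```bash
python3 -c "
from plan import *
arc(138,35,68)
arc(123.2,35,68,step=2)"
```

```text
now [519.2 -32.1  79.5] -2.591 F [-0.  -0.3 -0.4] clock 2.3667 gap 0.5354568417215456
[4.9, -3.4, 11.5, 0.009] left [0. 0. 0.]
now [519.2 -32.1  79.5] -2.591 F [-0.  -0.3 -0.4] clock 2.3667 gap 0.5354568417215456
[-0.6, -0.7, 1.8, 0.12, -0.7, -0.6, 1.8, 0.12, -0.8, -0.6, 1.8, 0.027, -0.8, -0.5, 1.8, -0.0, -0.8, -0.5, 1.8, -0.0, -0.8, -0.5, 1.8, -0.0, -0.4, -0.3, 0.9, -0.0] left [0. 0. 0.]
```

Request:
{"api": "drive_tool", "payload": {"motion": [4,-3,8,0.009,0,0,0,0,0,0,0,0]}}

```text
clock: 2.62
eef_pos: [518.4, -36.5, 74.3]
eef_rot: [-3.128, 0.011, -2.6]
wrist_force: [1.3, 0.4, -0.7]
finger_gap: 0.8
```

```bash
python3 -c "
from plan import *
arc(138,35,69)"
```

```text
now [518.4 -36.5  74.3] -2.6 F [ 1.3  0.4 -0.7] clock 2.6167 gap 0.753492556882731
[1.9, -0.1, 5.3, 0.0] left [0. 0. 0.]
```

Request:
{"api": "drive_tool", "payload": {"motion": [1,0,5,0,0,0,0,0,0,0,0,0]}}

```text
clock: 2.87
eef_pos: [518.1, -37.4, 70.1]
eef_rot: [-3.127, 0.012, -2.6]
wrist_force: [0.7, -0.7, -0.7]
finger_gap: 0.0
```

```bash
python3 -c "
from plan import *
arc(122,35,69,step=2,dt=.06)"
```

```text
now [518.1 -37.4  70.1] -2.6 F [ 0.7 -0.7 -0.7] clock 2.8667 gap 0.0394775225084761
[-2.0, -0.2, 0.3, 0.06, -2.0, -0.1, 0.3, 0.06, -2.0, 0.0, 0.3, 0.06, -2.0, 0.2, 0.3, 0.06, -0.5, 0.1, 0.1, 0.039] left [0. 0. 0.]
```

Request:
{"api": "drive_tool", "payload": {"motion": [-2.2,0,0.3,0.06,-2.2,0,0.3,0.06,-2.2,0,0.3,0.06,-2.2,0,0,0.06,-0.5,0,0,0.03,0,0,0,0]}}

```text
clock: 3.37
eef_pos: [526.0, -33.5, 69.6]
eef_rot: [-3.131, 0.013, -2.884]
wrist_force: [-2.4, -0.2, 1.4]
finger_gap: 0.2
```

```bash
cat >>plan.py <<'E'
def where():
    s=read_state(); v=s["eef_pos"][:2]-d[:2]; c,q=np.cos(d[2]),np.sin(d[2]); u=np.array([c*v[0]+q*v[1],-q*v[0]+c*v[1]])
    y=(np.degrees(s["eef_rot"][2]-d[2]-np.pi/2)+180)%360-180; n=np.radians(y)
    t=np.array([np.sin(n),-np.cos(n)]); r=np.array([np.cos(n),np.sin(n)])
    # die angle, radius, yaw angle, lug angle if touching the face
    f=s["wrist_force"][:2]; fw=np.array([c*f[0]+q*f[1],-q*f[0]+c*f[1]])
    print("die",u.round(1),"th %.1f R %.1f yawth %.1f"%(np.degrees(np.arctan2(u[1],u[0])),np.hypot(*u),y),
     "lug if touching %.1f"%(y-90+np.degrees(np.arccos(-(u@t+15)/38)) if abs(u@t+15)<38 else 0), "F tang %.1f rad %.1f"%(fw@t,fw@r))
E
python3 -c "
from plan import *
where()
arc(108,35,69,step=2.6,dt=.07)"
```

```text
die [-18.4  29.9] th 121.5 R 35.1 yawth 121.8 lug if touching 145.3 F tang -2.3 rad 0.4
now [526.  -33.5  69.6] -2.884 F [-2.4 -0.2  1.4] clock 3.3667 gap 0.22226424957182225
[-2.6, -0.4, 0.2, 0.07, -2.6, -0.2, 0.2, 0.07, -2.6, 0.0, 0.2, 0.07, -0.5, 0.0, 0.0, 0.03] left [0. 0. 0.]
```

```bash
sed -i 's/y-90+np.degrees(np.arccos(-(u@t+15)\/38))/y-np.degrees(np.arcsin((u@t+15)\/38))/' plan.py
```

Request:
{"api": "drive_tool", "payload": {"motion": [-2.5,0,0,0.07,-2.5,-0.1,0,0.07,-2.5,-0.1,0,0.07,-2.5,-0.1,0,0.07,-2.5,-0.1,0,0.07,-2.5,-0.1,0,0.07]}}

```text
clock: 3.87
eef_pos: [539.7, -32.7, 69.9]
eef_rot: [-3.138, 0.013, 2.971]
wrist_force: [0.3, -0.4, -1.0]
finger_gap: 0.5
```

```bash
python3 -c "
from plan import *
where()
arc(75,35,69,step=2.6,dt=.07)"
```

```text
die [-5.5 34.8] th 99.0 R 35.2 yawth 97.2 lug if touching 75.8 F tang 0.3 rad -0.3
now [539.7 -32.7  69.9] 2.971 F [ 0.3 -0.4 -1. ] clock 3.8667 gap 0.5180282356039851
[-2.5, -0.5, 0.2, 0.07, -2.6, -0.3, 0.2, 0.07, -2.6, -0.1, 0.2, 0.07, -2.6, 0.0, 0.2, 0.07, -2.6, 0.2, 0.2, 0.07, -1.6, 0.3, 0.1, 0.038] left [0. 0. 0.]
```

Request:
{"api": "drive_tool", "payload": {"motion": [-2.5,-0.4,0.2,0.07,-2.5,-0.2,0.2,0.07,-2.5,-0.1,0,0.07,-2.5,-0.1,0,0.07,-2.5,-0.1,0,0.07,-2.5,-0.1,0,0.07,-2.5,-0.1,0,0.07,-2.5,-0.1,0,0.07]}}

```text
clock: 4.53
eef_pos: [557.5, -41.0, 70.2]
eef_rot: [3.138, 0.01, 2.394]
wrist_force: [-0.5, 0.9, -0.6]
finger_gap: 0.5
```

```bash
python3 -c "
from plan import *
where()
arc(45,35,69,step=2.6,dt=.07)"
```

```text
die [13.9 32. ] th 66.5 R 34.9 yawth 64.1 lug if touching 43.2 F tang -1.0 rad 0.3
now [557.5 -41.   70.2] 2.394 F [-0.5  0.9 -0.6] clock 4.5333 gap 0.4661211501078736
[-2.6, -0.4, 0.2, 0.07, -2.6, -0.2, 0.2, 0.07, -2.6, 0.0, 0.2, 0.07, -2.6, 0.2, 0.2, 0.07, -2.6, 0.4, 0.2, 0.054] left [ 0.  -0.1 -0. ]
```

Request:
{"api": "drive_tool", "payload": {"motion": [-2.5,-0.4,0.2,0.068,-2.5,-0.2,0.2,0.068,-2.5,-0.1,0.2,0.068,-2.5,-0.1,0,0.068,-2.5,-0.1,0,0.068,-2.5,-0.1,0,0.068,-2.5,-0.1,0,0.068]}}

```text
clock: 5.12
eef_pos: [567.2, -54.9, 70.5]
eef_rot: [3.132, 0.005, 1.903]
wrist_force: [-0.6, 0.1, 0.6]
finger_gap: 0.7
```

```bash
python3 - <<'E'
from plan import *
where()
arc(25,35,69,step=2.6,dt=.07)
from cell import camera
import cv2
a=cv2.resize(camera("side")[140:220,190:290,::-1],(600,480),interpolation=2)
cv2.imwrite("pics/a2.png",a)
E
```

```text
die [27.3 21.6] th 38.3 R 34.8 yawth 36.0 lug if touching 15.0 F tang -0.2 rad -0.5
now [567.2 -54.9  70.5] 1.903 F [-0.6  0.1  0.6] clock 5.1167 gap 0.6711367597665506
[-2.6, -0.1, 0.5, 0.07, -2.6, 0.1, 0.5, 0.07, -2.5, 0.2, 0.5, 0.052, -0.4, 0.1, 0.1, -0.0] left [0. 0. 0.]
```

View pics/a2.png

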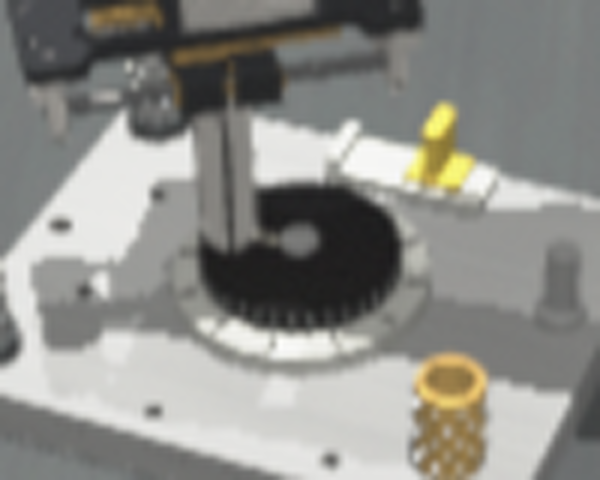

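Request:
{"api": "drive_tool", "payload": {"motion": [-2.5,-0.2,0.3,0.068,-2.5,-0.1,0.2,0.068,-2.5,-0.1,0.2,0.068,-1.5,0,0.2,0.04]}}

```text
clock: 5.5
eef_pos: [569.5, -62.7, 70.4]
eef_rot: [3.13, -0.0, 1.655]
wrist_force: [-0.6, 3.6, 2.4]
finger_gap: 0.6
```

```bash
python3 - <<'E'
from plan import *
where()
arc(15,35,69,step=1.5,dt=.04)
E
```

```text
die [31.7 14.7] th 25.0 R 34.9 yawth 21.8 lug if touching 1.7 F tang -3.6 rad -0.3
now [569.5 -62.7  70.4] 1.655 F [-0.6  3.6  2.4] clock 5.5 gap 0.6171113140785243
[-1.5, -0.0, 0.3, 0.04, -1.5, 0.0, 0.3, 0.04, -1.5, 0.1, 0.3, 0.039, -1.5, 0.1, 0.3, -0.0] left [ 0.  -0.2 -0. ]
```

Peak detent force, lug at about 2°: crest at −5°. Go gently.

Request:
{"api": "drive_tool", "payload": {"motion": [-1.5,0,0.2,0.03,-1.5,0,0.2,0.03,-1.5,0,0,0.03]}}

```text
clock: 5.75
eef_pos: [569.7, -66.2, 70.4]
eef_rot: [3.13, -0.003, 1.568]
wrist_force: [-0.0, -0.2, 0.5]
finger_gap: 0.5
```

```bash
python3 - <<'E'
from plan import *
where()
E
```

```text
die [33.  11.5] th 19.2 R 34.9 yawth 16.8 lug if touching -4.1 F tang 0.2 rad -0.0
```

Request:
{"api": "drive_tool", "payload": {"motion": [-1.5,0,0,0.03,0,0,0,0,0,0,0,0,0,0,0,0]}}

```text
clock: 6.08
eef_pos: [569.8, -67.7, 70.6]
eef_rot: [3.129, -0.003, 1.546]
wrist_force: [0.1, -1.0, 0.1]
finger_gap: 1.0
```

```bash
python3 - <<'E'
from plan import *
where()
E
```

```text
die [33.5 10. ] th 16.7 R 35.0 yawth 15.5 lug if touching -6.6 F tang 1.0 rad 0.1
```

Request:
{"api": "drive_tool", "payload": {"motion": [6,0,0,0,0,0,-25,0,0,0,-25,0,0,0,-20,0,0,0,0,0]}}

```text
clock: 6.5
eef_pos: [568.2, -59.6, 141.9]
eef_rot: [3.133, -0.004, 1.553]
wrist_force: [0.3, -0.6, 0.6]
finger_gap: 0.5
```

```bash
python3 - <<'E'
from plan import *
where()
plan((*rel((-65,-97)),135),d[2]+np.pi/2,step=35)
E
```

```text
die [29.6 17.3] th 30.4 R 34.3 yawth 15.9 lug if touching 6.2 F tang 0.6 rad 0.3
now [568.2 -59.6 141.9] 1.553 F [ 0.3 -0.6  0.6] clock 6.5 gap 0.509829879502915
[-19.8, -28.8, 1.6, 0.12, -23.1, -26.2, 1.6, 0.12, -26.1, -23.3, 1.6, 0.038, -26.9, -22.3, 1.6, -0.0, -6.6, -5.4, 0.4, -0.0] left [0. 0. 0.]
```

Request:
{"api": "drive_tool", "payload": {"motion": [-20,-29,1.5,0.12,-23,-26,1.5,0.12,-26,-23,1.5,0.04,-27,-22,1.5,0,-5,-4,0,0,0,0,0,0,0,0,0,0]}}

```text
clock: 7.08
eef_pos: [441.9, -139.5, 130.8]
eef_rot: [3.134, -0.007, 1.267]
wrist_force: [-0.4, 0.0, -0.3]
finger_gap: 0.8
```

```bash
python3 - <<'E'
from plan import *
from cell import camera
import cv2
where()
plan((*rel((-65,-97)),90),d[2]+np.pi/2,step=35)
a=cv2.resize(camera("side")[135:235,175:305,::-1],(780,600),interpolation=2)
cv2.imwrite("pics/a3.png",a)
E
```

```text
die [-67.9 -95.9] th -125.3 R 117.5 yawth -0.4 lug if touching 0.0 F tang 0.1 rad -0.4
now [ 441.9 -139.5  130.8] 1.267 F [-0.4  0.  -0.3] clock 7.0833 gap 0.7614603635860344
[-0.9, 2.5, 34.9, -0.007, -0.2, 0.4, 5.9, -0.0] left [0. 0. 0.]
```

View pics/a3.png

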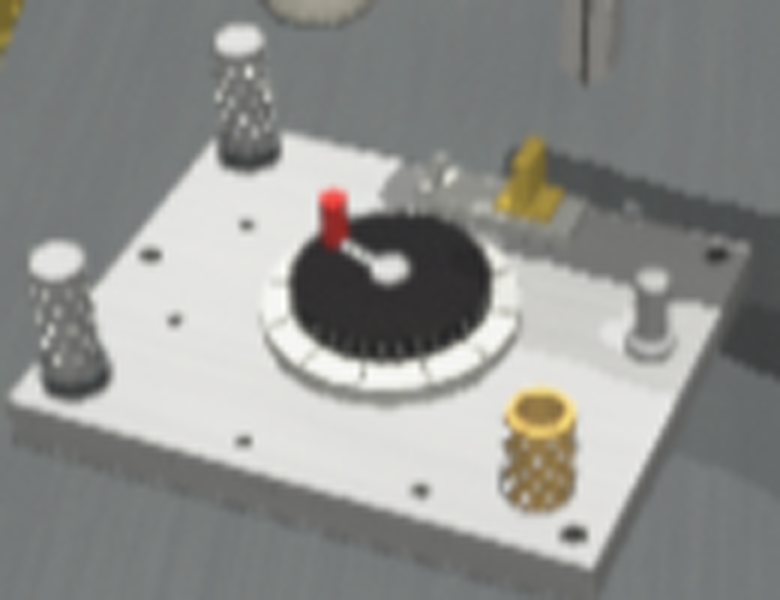

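```bash
python3 - <<'E'
from plan import *
for a in (40,10,-20,-50):
    r=np.radians(a); print(a,(proj("side",W(d,(38*np.cos(r),38*np.sin(r),88)))-[174.5,134.5])*6)
E
```

```text
40 [311.73513976 243.4105655 ]
10 [311.70754484 217.44122919]
-20 [331.84824295 194.63841335]
-50 [366.38704269 180.74357387]
```

Request:
{"api": "drive_tool", "payload": {"motion": [-1,2,25,-0.007,0,0,20,0,0,0,20,0,0,0,0,0,0,0,0,0]}}

```text
clock: 7.55
eef_pos: [449.9, -137.7, 63.9]
eef_rot: [3.131, -0.007, 1.282]
wrist_force: [-0.3, -0.4, 0.0]
finger_gap: 0.5
```

```bash
python3 - <<'E'
from plan import *
where()
plan((*rel((-60,-97)),54),d[2]+np.pi/2,step=35)
E
```

```text
die [-60.7 -91.9] th -123.5 R 110.1 yawth 0.4 lug if touching 0.0 F tang 0.5 rad -0.2
now [ 449.9 -137.7   63.9] 1.282 F [-0.3 -0.4  0. ] clock 7.55 gap 0.4687893494635642
[-5.1, 0.7, 9.9, 0.008] left [0. 0. 0.]
```

Request:
{"api": "drive_tool", "payload": {"motion": [-5,-1,0,0.008,0,0,8,0,0,0,0,0,0,0,0,0]}}

```text
clock: 7.88
eef_pos: [449.8, -142.2, 57.8]
eef_rot: [3.127, -0.007, 1.275]
wrist_force: [0.2, -0.3, -0.5]
finger_gap: 0.3
```

```bash
python3 - <<'E'
from plan import *
where()
plan((*rel((-12,-97)),54),d[2]+np.pi/2,step=4,n=4)
E
```

```text
die [-59.6 -96.2] th -121.7 R 113.2 yawth 0.1 lug if touching 0.0 F tang 0.3 rad 0.3
now [ 449.8 -142.2   57.8] 1.275 F [ 0.2 -0.3 -0.5] clock 7.8833 gap 0.3118133242551857
[-0.1, 4.0, 0.3, 0.001, -0.1, 4.0, 0.3, -0.0, -0.1, 4.0, 0.3, -0.0, -0.1, 4.0, 0.3, -0.0] left [30.1 -9.7 -2.5]
```

Request:
{"api": "drive_tool", "payload": {"motion": [0,4,0,0,0,4,0,0,0,4,0,0,0,4,0,0,0,4,0,0,0,4,0,0,0,4,0,0,0,4,0,0]}}

```text
clock: 8.55
eef_pos: [482.9, -152.4, 59.1]
eef_rot: [3.128, -0.007, 1.275]
wrist_force: [-1.5, 0.4, -0.8]
finger_gap: 0.4
```

```bash
python3 - <<'E'
from plan import *
where()
plan((*rel((-12,-97)),55),d[2]+np.pi/2,step=4,n=4)
E
```

```text
die [-25.  -96.3] th -104.5 R 99.5 yawth 0.0 lug if touching 0.0 F tang 0.1 rad -1.6
now [ 482.9 -152.4   59.1] 1.275 F [-1.5  0.4 -0.8] clock 8.55 gap 0.35825421158411896
[-0.2, 3.8, 1.2, 0.001, -0.2, 3.8, 1.2, -0.0, -0.2, 3.8, 1.2, -0.0, -0.1, 1.5, 0.5, -0.0] left [0. 0. 0.]
```

Pushing with about 1.6 N. Continue, slowly.

Request:
{"api": "drive_tool", "payload": {"motion": [0,3,0.5,0,0,3,0.5,0,0,3,0.5,0]}}

```text
clock: 8.8
eef_pos: [490.4, -154.6, 57.9]
eef_rot: [3.135, -0.007, 1.275]
wrist_force: [-40.3, 12.5, 29.0]
finger_gap: 0.5
```

Request:
{"api": "drive_tool", "payload": {"motion": [0,2,0,0,0,2,0,0]}}

```text
clock: 8.97
eef_pos: [489.6, -154.2, 57.9]
eef_rot: [-3.134, -0.007, 1.276]
wrist_force: [-19.7, 5.6, 17.2]
finger_gap: 0.2
```

```bash
python3 - <<'E'
from plan import *
where()
E
```

```text
die [-18.  -96.1] th -100.6 R 97.8 yawth 0.1 lug if touching 0.0 F tang 0.4 rad -20.4
```

Request:
{"api": "drive_tool", "payload": {"motion": [0,-5,0,0,0,-8,0,0,0,-5,0,0,0,0,-25,0,0,0,-30,0,0,0,-35,0,0,0,0,0]}}

```text
clock: 9.55
eef_pos: [470.8, -149.1, 150.5]
eef_rot: [-3.132, -0.007, 1.276]
wrist_force: [1.1, 0.9, 0.7]
finger_gap: 0.8
```

```bash
python3 - <<'E'
from plan import *
from cell import camera
import cv2
where(); print(read_state()["eef_pos"])
cv2.imwrite("pics/a4.png",cv2.resize(camera("side")[135:235,175:305,::-1],(780,600),interpolation=2))
for x in(-6,-2,0,2,4): print(x,(proj("side",W(d,(x,-97,76)))-[174.5,134.5])*6)
E
```

```text
die [-37.4 -96.7] th -111.2 R 103.7 yawth 0.1 lug if touching 0.0 F tang -1.2 rad 0.8
[ 470.79457193 -149.08629405  150.47701893]
-6 [475.8354601  135.84204409]
-2 [468.58621651 134.13695219]
0 [464.96664887 133.28559503]
2 [461.35044443 132.43502892]
4 [457.73759847 131.58525276]
```

View pics/a4.png

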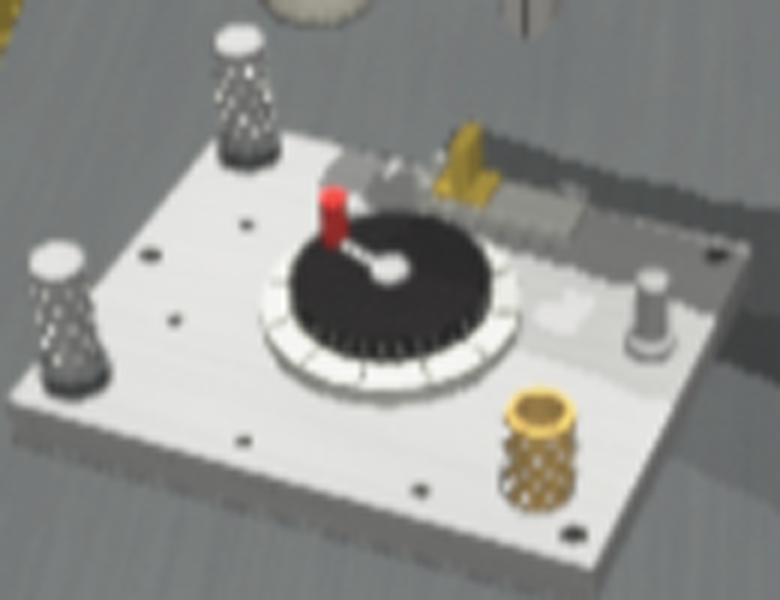

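```bash
python3 -c "
from cell import *
sign_off(); print(read_state()['wrist_force'])"
```

```text
the job is handed in; nothing more can be done
the job is handed in; nothing more can be done
```

I pushed the lug clockwise with the shut fingers through four clicks, then pushed the lock slide in until it hit a hard stop. I then lifted the hand clear and handed the job in at about 9.6 s; no verdict was reported.

**Dial:** After the fourth click the lug top was at crop pixel (333, 197), against a predicted (332, 195) for the fourth click. The last picture shows it still there. The push force dropped to about zero once it passed the last crest.

**Slide:** The force rose from about 1.6 N to around 40 N at the stop. I read 40.3 N on one wrist axis, plus about 29 N upward, which is well under the 120 N wrist limit. The pictures show about 35 mm of slide travel. I took this as home from the hard stop and the slide base appearing to rest against its end block. I had no exact reading of the slide's starting position, so this is less certain than the dial.

**Clearance:** The cage and punch looked unmoved in the last picture. I did not recheck the spray can, bar, screwdriver or jar; the arm's path kept clear of them. The hand ended about 75 mm above the fin with wrist force near zero.

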